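Read the rack label, then hold the reader down in its sprung transfer dock

ROBOT

A 7-joint arm with a two-finger parallel gripper is mounted at the origin on the work surface. World frame = base frame: x ahead of the robot, y to its left, z up, the work surface at z = 0. Lengths are in m, angles in degrees, forces in N, time in s.
With the tool pointing down it reaches from about 0.425 to 0.925 m from the base axis. Payload 6.8 kg.
Tool frame: the origin (TCP) lies midway between the tips of the shut fingers; the grasp point (between the pads) lies 19 mm behind it; z points along the fingers, y is the line along which they close (so a half turn about z gives the same grasp; the last joint's range is limited). The gripper opens to 88 mm and grips with 3 to 60 N. Pads are 20 mm wide; open, the fingers measure 115 mm over their backs; the gripper's body (75 mm by 178 mm) begins 61 mm behind the grasp point.
Start: joints at [-81.595, 27.33, 1.283, 89.118, -0.659, 63.558, -4.761], TCP at [0.17, 0.653, 0.223] pointing down, gripper open.
Joint ranges: [-169.35, 169.35], [-19.33, 120.38], [-80.79, 83.38], [13.8, 139.57], [-78.32, 258.32], [9.67, 109.79], [-169.56, 169.56]. Speed limits (degrees/s): [136.94, 136.94, 180, 180, 180, 180, 180].

INTERFACE

Orientations are given as [roll, pitch, yaw] about the fixed x, y, z axes, in that order (R = Rz(yaw) Ry(pitch) Rx(roll)).
In Python, from rig import * gives the robot as it stands.
- The arm moves only by the shell command python3 -m pendant 'ROWS'. ROWS is JSON, a list of rows, each a list of 7 numbers: the turn, a rotation vector about the tool's x, y, z each as a share of 30 degrees, from -1 to 1, then the shift along the tool's x, y, z each as a share of 0.5 m, from -1 to 1, then the gripper's target within -1 to 1 (shut at 1, half-way at 0, fully open at -1). In form: [[wx, wy, wz, tx, ty, tz, claw], ...]. A call has 1 to 10 rows; each row shifts and turns the commanded pose from where the row before left it, along the tool's axes as they then stand; what a row does not reach is not made up. A row lasts 1/12 s, in which the tool goes at most 41.7 mm and 7.16 degrees, less where a joint would pass 70% of its speed; a pose out of reach is approached as far as the arm can. A call with a number of a shift or a turn outside -1 to 1 is refused whole. A call with a gripper value outside its range is refused whole. The fingers move at their own pace and stop on an object; the grip force is fixed at half the most. Time passes only in rows, so rows that do not move let the fingers close. It gives the time, the measured TCP pose, the force, the opening and the grip force at its end, in the units of the state.
- get_state(): the state, without advancing time (a new reading comes with each control period).
- camera(name): name is "scene" or "top"; returns (picture, depth): 400x640x3 uint8, red, green, blue; 400x640 float32, m along the optical axis (not along the pixel's ray), 0 where there is no reading.
- camera_model(name): a dict with "intrinsics" (3x3 intrinsics, pixels), "xyz" and "attitude" of the camera in the world. Camera axes: x right, y down, z forward; pixel columns grow to the right and rows downward; lengths in m; the calibration is good to about 2 mm. A picture is of the moment at which its call begins. camera_model takes no time and is no camera call.
- job_done(): hands the job in; it is judged then, once.
The state is a dict: "time_s": time; "q": joint angles; "qd": joint speeds; "tau": joint torques, N m; "ee_pos": TCP position; "tcp_rot": TCP orientation; "ft_force": force on the tool from outside, world axes, zero at the start; "torque": the same for the moment, N m; "opening": finger opening in m; "grip_force": force on a finger pad.
Only numpy, scipy, OpenCV 4.12 (cv2) and the standard library are available. Lean on these libraries where they do the work, as an engineer would, in place of code of your own. Each camera call takes 0.05 s, during which the arm holds its last target. There are 200 camera calls.

TASK

Take the reading wand out of its holder, aim it squarely at the middle of the label on the front of the vial rack from about 5 cm away and keep it still there for a good second. Then bring the wand to the transfer dock, put its nose into the round collar and press it straight down against the sprung plunger until the wand's shoulder meets the collar, without ramming it. Finish while still gripping the wand and holding it pressed against that stop (let go and the spring pushes it out); leave the loose glassware and the weight where they stand.

Things in the scene. Friction and masses are not known exactly. Their poses are not given: they have to be found in the camera images.
- wand_grip (a point): Centre of the wand's black rectangular grip, on its axis 85 mm up from the nose tip: 34 mm along x, 28 mm along y (grasp across y), from 52 to 120 mm up. Axes are the wand's: z along it from nose to top (up at the start). The wand stands nose-down in its holder, 120 mm long, about 0.2 kg.
- wand_nose (a point): Tip of the wand's nose, on its axis. From the tip up: steel nose 20 mm across with a chamfered tip (0 to 28 mm), round grey housing 44 mm across (28 to 52 mm), whose flat underside is the shoulder, then the grip. It reads along its axis, out of the nose.
- wand_spot (a point): The point on the wand's axis 50 mm out in front of the nose: where it reads.
- holder: Plain white block, 90 x 90 mm, 40 mm high, fixed; origin at the centre of its underside. The wand stands in a 25 mm wide hole in its top, shoulder resting on the block, nose tip 12 mm above the table; drawn straight up by 28 mm it is clear.
- label: White square label with a printed code, 44 x 44 mm, fixed on a slope at the front (robot side) of the blue vial rack, 36 mm up. Origin at its centre; z is the normal out of its face, leaning 25 degrees from vertical to the rack's front; y level across the rack. The rack, fixed, 120 mm wide, 80 mm deep, lies behind it; its vials reach 65 mm up.
- dock_mouth (a point): Centre of the top of the dock's round steel collar, 60 mm above the table, z up. Dock: fixed white block 100 x 130 mm; collar 60 mm across, its opening 29 mm wide, 10 mm deep, then a bore 28 mm wide filled by a sprung brass plunger, its top 10 mm below this point. The collar's top is the hard stop for the wand's shoulder: nose tip then 28 mm below this point.
- plunger (a joint): How far the dock's sprung plunger is pressed down, in m: 0 at rest, 0.018 when the wand's shoulder meets the collar. The spring pushes back with about 5 N at first and 12 N at the stop, more than the wand weighs.
- collar: The dock's steel collar itself (see dock_mouth), origin 10 mm below dock_mouth; fixed.
- wand: The wand as a whole (see wand_grip); origin at the tip of its nose.
- vial_a: Loose crimp-capped glass vial, 23 mm across, 64 mm tall, standing; origin at the centre of its underside. To be left alone.
- vial_b: Second loose vial like vial_a; origin at the centre of its underside. To be left alone.
- bottle: Amber reagent bottle, 70 mm across, 130 mm tall, standing; origin at the centre of its underside. To be left alone.
- beaker: Empty glass beaker, 68 mm across, 70 mm tall, standing; origin at the centre of its underside. To be left alone.
- weight: Steel calibration weight, 24 mm across, 32 mm tall, standing; origin at the centre of its underside. To be left alone.
Mind the look-alikes: they are no part of the job. Of the things that look like the wand, the largest one is meant.

How it is judged (in metres and radians):
On the way, in this order (a step that is already met when the one before it is completed fails the run):
1. the wand is drawn out of its holder and held up in the gripper (height (world z) of wand_nose above 0.045 m and contact force between the fingers and wand above 1 N), for 0.2 s.
2. the wand is aimed at the label and kept still for 0.8 s: nose 25 to 85 mm off it, reading point within 14 mm of its centre each way across it, axis within 0.24 rad of its normal (z of wand_nose in the frame of label between 0.025 and 0.085 m and x of wand_spot in the frame of label between -0.014 and 0.014 m and y of wand_spot in the frame of label between -0.014 and 0.014 m and angle between the z axis of wand_grip and the z axis of label, either way round below 0.24 rad and linear speed of wand below 0.025 m/s and contact force between the fingers and wand above 1 N), for 0.8 s.
At the end, for the whole second after the job is handed in: Wand upright (0.1 rad) in the dock's collar, within 6 mm of its axis, nose tip 26.5 mm or more below its top, plunger pressed 16.5 mm or more, shoulder bearing on the collar with over 1 N, fingers still on the wand with over 2 N, wand at rest (value of joint plunger above 0.0165 m and contact force between wand and collar above 1 N and horizontal distance between wand_nose and dock_mouth below 0.006 m and angle between wand_grip's own z axis and vertical below 0.1 rad and z of wand_nose in the frame of dock_mouth below -0.0265 m and contact force between the fingers and wand above 2 N and linear speed of wand below 0.01 m/s); the arm keeps its last pose, push and grip.
It fails at once if the wand is rammed against the collar (more than 60 N) (contact force between wand and collar above 60 N).
It fails at once if a loose bystander (vials, bottle, beaker, weight) is moved by more than 20 mm (distance of any of vial_a, vial_b, bottle, beaker, weight from where it was at the start of the episode above 0.02 m).
It also fails if it takes over 58 s, if anything falls off the work surface, if the arm or the gripper's body presses on something with over 40 N, if the wrist force passes 120 N, or if a joint passes its speed limit or range.

## Working session

There is one attempt and no reset: what is moved stays moved. The work goes in short steps, Python scripts to look and compute and a shell command to move; the robot and the scene stay as the last step left them, time stands still between calls to the robot, and variables do not carry over. Pictures are saved under pics/ and viewed, at most 10 in all, crops included, and the job is handed in when it is done.

```bash
mkdir -p pics; python3 - <<'E'
from rig import *
import cv2,numpy as np
for n in ("scene","top"):
    p,d=camera(n); cv2.imwrite(f"pics/{n}0.png",p[:,:,::-1]); np.save(f"pics/{n}0.npy",d)
    print(n,camera_model(n))
print(get_state())
E
```

```text
scene {'intrinsics': array([[455.89748739,   0.        , 330.67289755],
       [  0.        , 455.89748739, 205.50936813],
       [  0.        ,   0.        ,   1.        ]]), 'xyz': array([1.17566713, 0.07090135, 0.85475553]), 'attitude': array([-144.59108942,    0.80340468,   96.92394143])}
top {'intrinsics': array([[433.06045712,   0.        , 315.92785974],
       [  0.        , 433.06045712, 197.84224687],
       [  0.        ,   0.        ,   1.        ]]), 'xyz': array([ 0.49342102, -0.01386357,  1.09375817]), 'attitude': array([-174.95033951,    0.74937774,  -91.0181886 ])}
{'time_s': 0.1, 'q': array([-81.59548125,  27.36958058,   1.28235995,  89.16975347,
        -0.65881716,  63.55827686,  -4.76017735]), 'qd': array([-0.01992242, -0.08893644,  0.05456218, -0.12167607, -0.03720357,
       -0.03830102,  0.02815651]), 'tau': array([ 3.81866586e-03, -5.84096718e+01,  1.53983563e+00, -2.73317045e+01,
       -5.42296004e-02,  1.30960296e-02,  3.88759190e-05]), 'ee_pos': array([0.17002802, 0.65269588, 0.22181833]), 'tcp_rot': array([-1.79910079e+02,  7.55513948e-03,  1.65402156e+02]), 'ft_force': array([ 1.09264109,  0.63803403, -0.00232304]), 'torque': array([-0.0185541 , -0.00960937,  0.02319393]), 'grip_force': 0.0, 'opening': 0.08755463623905799}
```

View pics/scene0.png

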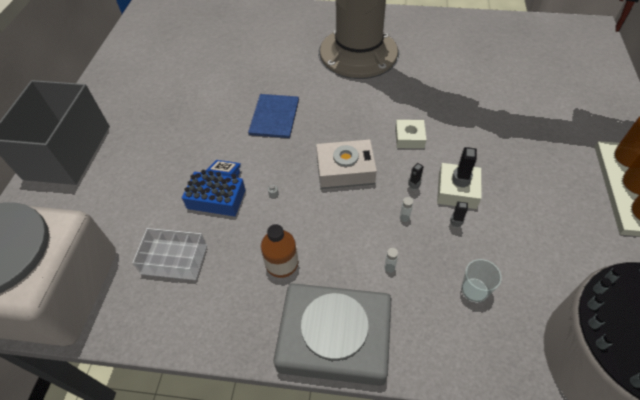

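View pics/top0.png

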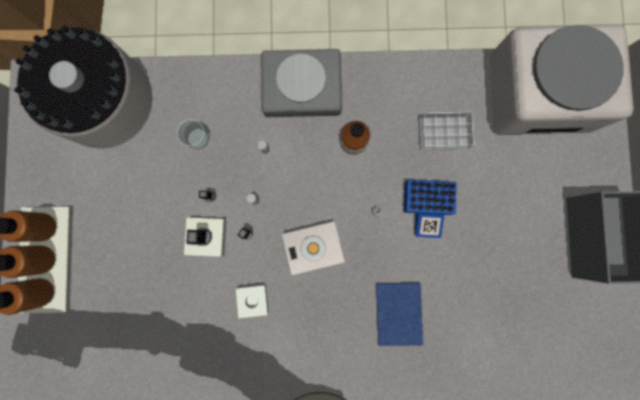

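The scene view shows the large wand in its white holder at (463,175), with two smaller look-alikes at (416,175) and (459,214). The dock collar is at (346,155), the label at (224,167) and the bottle at (280,250). In the top view the holder is at (204,237), the collar at (313,248) and the label at (430,226).

```bash
cat > h.py <<'E'
import cv2,numpy as np
from rig import *
from scipy.spatial.transform import Rotation as R
def cloud(n,d):
    m=camera_model(n);K=m["intrinsics"];v,u=np.indices(d.shape)
    P=np.stack([(u-K[0,2])/K[0,0]*d,(v-K[1,2])/K[1,1]*d,d],-1)
    return P@R.from_euler('xyz',m["attitude"],degrees=True).as_matrix().T+m["xyz"]
E
python3 - <<'E'
from h import *
def rect(n,P,box,zr,lab,ex=None):
    u0,v0,u1,v1=box;Q=P[v0:v1,u0:u1].reshape(-1,3);c=I[n][v0:v1,u0:u1].reshape(-1,3).astype(int)
    m=(Q[:,2]>zr[0])&(Q[:,2]<zr[1])
    if ex is not None:m&=ex(c)
    Q=Q[m]; r=cv2.minAreaRect((Q[:,:2]*1000).astype(np.float32))
    print(n,lab,len(Q),'med z',np.median(Q[:,2]).round(4),'mean',Q.mean(0).round(4),'rect',np.round(r[0],1),np.round(r[1],1),round(r[2],1))
    return Q
I={};C={}
for n in ("scene","top"):
    I[n]=cv2.imread(f"pics/{n}0.png")[:,:,::-1];d=np.load(f"pics/{n}0.npy");C[n]=cloud(n,d)
B={"scene":dict(h=(430,140,490,215),d=(310,135,382,192),l=(200,155,245,180),r=(178,158,248,220)),"top":dict(h=(175,205,232,265),d=(275,215,350,280),l=(408,211,450,242),r=(398,172,462,240))}
for n in B:
    P=C[n];b=B[n]
    print(n,'table',np.median(P[::9,::9,2]))
    rect(n,P,b['h'],(.034,.046),'holder')
    rect(n,P,b['h'],(.121,.145),'griptop')
    rect(n,P,b['d'],(.03,.07),'dock all')
    rect(n,P,b['d'],(.055,.066),'collar')
    rect(n,P,b['d'],(.045,.057),'plunger(orange)',lambda c:(c[:,0]>c[:,2]+50))
    Q=rect(n,P,b['l'],(.02,.055),'label white/black',lambda c:(c[:,2]-c[:,0]<40))
    rect(n,P,b['r'],(.015,.08),'rack')
    c=Q.mean(0);u,s,vt=np.linalg.svd(Q-c);print('normal',vt[2],s)
# obstacles
for n,lab,b in (("top","bottle",(335,115,375,160)),("top","vial",(243,186,262,208)),("top","vial2",(255,135,272,155)),("top","weight",(368,202,384,218)),("top","fakes1",(236,222,258,242)),("top","fake2",(196,185,218,203)),("top","smallholder",(230,280,272,322))):
    rect(n,C[n],b,(.012,.2),lab)
for n,s in (("scene",(178,130,498,230)),("top",(170,165,470,285))):
    u0,v0,u1,v1=s; 
a=cv2.resize(I["scene"][130:235,178:498,::-1],None,fx=2.5,fy=2.5,interpolation=2);b=cv2.resize(I["top"][165:280,170:470,::-1],(800,307),interpolation=2)
cv2.imwrite("pics/crop.png",np.vstack([a,b])[:600])
E
```

```text
scene table 0.00011832416290435965
scene holder 946 med z 0.0393 mean [0.5078 0.272  0.0393] rect [524.6 272.2] [ 89.5 145.3] 86.5
scene griptop 207 med z 0.1313 mean [0.5025 0.273  0.1303] rect [499.2 273.6] [27.7 34.9] 86.7
scene dock all 2082 med z 0.0496 mean [0.4754 0.0091 0.0496] rect [466.    7.6] [106.3 130.2] 12.5
scene collar 323 med z 0.059 mean [0.4679 0.0077 0.0589] rect [466.5   7.1] [60.4 56. ] 5.8
scene plunger(orange) 47 med z 0.0494 mean [0.4625 0.0077 0.0492] rect [461.7   7.9] [18.8 21.2] 5.4
scene label white/black 227 med z 0.0398 mean [ 0.5247 -0.278   0.0396] rect [ 526.8 -281.9] [77.8 74.5] 0.2
scene rack 2387 med z 0.0447 mean [ 0.5838 -0.2753  0.0448] rect [ 555.6 -279.9] [122.6 144.3] 86.5
normal [-0.31114267  0.04376495  0.94935498] [0.35264299 0.22683841 0.04111885]
top table -0.000630238826598184
top holder 982 med z 0.0387 mean [0.4978 0.27   0.0387] rect [498.2 275.3] [91.1 90.1] 86.5
top griptop 203 med z 0.1307 mean [0.4983 0.2736 0.1306] rect [497.6 273.9] [29.2 33.5] 88.8
top dock all 2249 med z 0.0493 mean [0.4666 0.0089 0.0505] rect [466.8   9.1
[... 445 characters left out ...]
912  0.90478452] [0.26057509 0.24997717 0.05346398]
top bottle 803 med z 0.0913 mean [ 0.7252 -0.0947  0.0907] rect [752.1 -94.8] [106.3  68.5] 7.7
top vial 99 med z 0.061 mean [0.5868 0.1525 0.0531] rect [587.7 154.4] [21.9 21.2] 20.6
top vial2 107 med z 0.0602 mean [0.7149 0.126  0.0518] rect [716.6 127.4] [21.5 21.5] 62.8
top weight 52 med z 0.0206 mean [ 0.5553 -0.1504  0.0204] rect [ 555.5 -151.3] [22.5 20.1] 87.6
top fakes1 144 med z 0.0765 mean [0.5048 0.169  0.0633] rect [505.2 170. ] [24.  25.5] 62.6
top fake2 167 med z 0.0668 mean [0.5968 0.2619 0.0597] rect [598.2 264.1] [27.2 25.9] 4.7
top smallholder 784 med z 0.0287 mean [0.3403 0.1602 0.0282] rect [340.  160.8] [70.5 70.4] 5.4
```

View pics/crop.png

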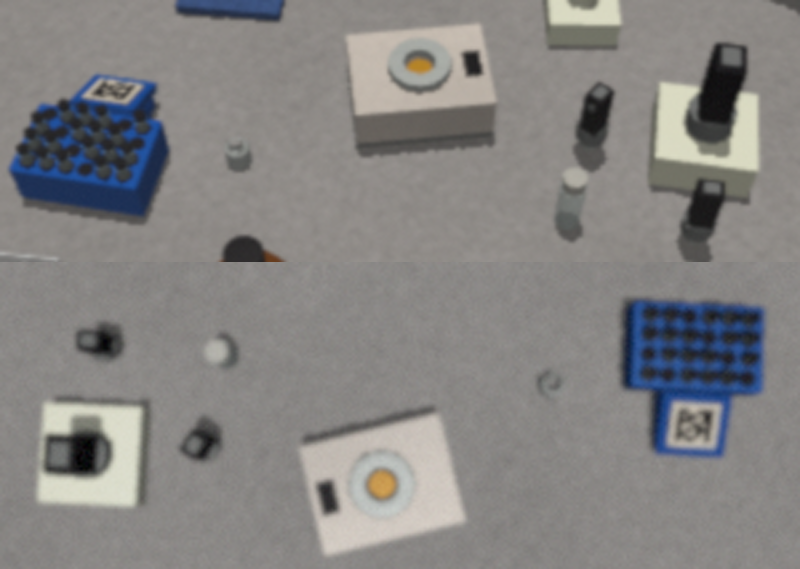

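The crop confirms the wand (crop 720,85) stands in the holder block. It also shows the collar with its brass plunger and the label on the slope in front of the rack. The measured heights and sizes match the given ones:

| Item | x, y (m) | Height (m) | Yaw |
|---|---|---|---|
| Wand | 0.498, 0.274 | n/a | about −3.4° |
| Dock | 0.467, 0.009 | 0.060 | n/a |
| Label | 0.514, −0.276 | 0.036 | n/a |

I'll raise, turn and move over the wand.

```bash
python3 -m pendant '[[0,0,-0.187,0,0,-0.08,-1],[0,0,-0.187,0,0,-0.08,-1],[0,0,0,0,0,-0.08,-1],[0,0,0,-0.054,-0.055,0,-1],[0,0,0,-0.054,-0.055,0,-1],[0,0,0,-0.054,-0.055,0,-1],[0,0,0,-0.054,-0.055,0,-1],[0,0,0,-0.054,-0.055,0,-1],[0,0,0,-0.054,-0.055,0,-1],[0,0,0,-0.054,-0.055,0,-1]]'
python3 -m pendant '[[0,0,0,-0.054,-0.055,0,-1],[0,0,0,-0.054,-0.055,0,-1],[0,0,0,-0.054,-0.055,0,-1],[0,0,0,-0.054,-0.055,0,-1],[0,0,0,-0.054,-0.055,0,-1],[0,0,0,-0.054,-0.055,0,-1],[0,0,0,0,0,0,-1],[0,0,0,0,0,0,-1],[0,0,0,0,0,0,-1]]'
python3 - <<'E'
from h import *
print(get_state()['q'])
# label from ray and refined masks
I=cv2.imread("pics/top0.png")[:,:,::-1].astype(int);C=cloud("top",np.load("pics/top0.npy"))
for n,b in (("top",(412,212,448,242)),("scene",(205,157,243,176))):
    I=cv2.imread(f"pics/{n}0.png").astype(int);C=cloud(n,np.load(f"pics/{n}0.npy"))
    u0,v0,u1,v1=b;c=I[v0:v1,u0:u1];m=((c[...,0]-c[...,2])<30)&(c.sum(-1)>330)
    k,l,s,_=cv2.connectedComponentsWithStats(m.astype(np.uint8));j=1+s[1:,4].argmax();m=l==j
    hull=cv2.convexHull(np.argwhere(m)[:,::-1].astype(np.int32));f=np.zeros(m.shape,np.uint8);cv2.fillConvexPoly(f,hull,1)
    Q=C[v0:v1,u0:u1][f>0];Q=Q[Q[:,2]<.06];print(n,s[j],Q.mean(0),np.linalg.svd(Q-Q.mean(0))[2][2],cv2.minAreaRect((Q[:,:2]*1000).astype(np.float32)))
E
```

```text
time_s: 0.93
ee_pos: [0.3483, 0.4481, 0.3424]
tcp_rot: [-180.0, -0.0, 176.6]
ft_force: [0.9, 0.0, 0.5]
opening: 0.0878
grip_force: 0.0
time_s: 1.68
ee_pos: [0.4989, 0.276, 0.3422]
tcp_rot: [-180.0, -0.1, 176.6]
ft_force: [-1.0, 1.3, 0.2]
opening: 0.0876
grip_force: 0.0
[-46.30715728  12.12815499  13.38995065  95.4991737   -2.95422035
  72.76206868  54.29812937]
top [  0   2  36  28 294] [ 0.50906554 -0.27940254  0.02171228] [-0.6572374  -0.06917442  0.75050243] ((509.4847106933594, -285.5159606933594), (88.99026489257812, 67.91796875), 87.87749481201172)
scene [  0   0  38  19 233] [ 0.49592765 -0.28069053  0.02022348] [ 0.5653702  -0.02837483 -0.82434908] ((498.5723571777344, -288.4239807128906), (102.31989288330078, 92.86888122558594), 12.780441284179688)
```

```bash
python3 -m pendant '[[0,0,0,0.002,-0.004,0.08,-1],[0,0,0,0,0,0.08,-1],[0,0,0,0,0,0.08,-1],[0,0,0,0,0,0.08,-1],[0,0,0,0,0,0.08,-1],[0,0,0,0,0,0.032,-1],[0,0,0,0,0,0.032,-1],[0,0,0,0,0,0.032,-1],[0,0,0,0,0,0.032,-1],[0,0,0,0,0,0,-1]]'
python3 -m pendant '[[0,0,0,0,0,0,1],[0,0,0,0,0,0,1],[0,0,0,0,0,0,1],[0,0,0,0,0,0,1],[0,0,0,0,0,0,1],[0,0,0,0,0,0,1],[0,0,0,0,0,0,1],[0,0,0,0,0,0,1]]'
python3 - <<'E'
from h import *
for n,b in (("top",(412,210,448,242)),("scene",(205,157,243,180))):
    I=cv2.imread(f"pics/{n}0.png").astype(int);C=cloud(n,np.load(f"pics/{n}0.npy"))
    u0,v0,u1,v1=b;c=I[v0:v1,u0:u1];z=C[v0:v1,u0:u1]
    print(n);[print(' '.join(f"{x:3d}" for x in r)) for r in c[::1,:,2][:, ::1]] if 0 else None
    m=((c[...,0]-c[...,2])<30)&(c.sum(-1)>330)&(z[...,2]>.022)&(z[...,2]<.052)
    k,l,s,_=cv2.connectedComponentsWithStats(m.astype(np.uint8));j=1+s[1:,4].argmax();m=l==j
    hull=cv2.convexHull(np.argwhere(m)[:,::-1].astype(np.int32));f=np.zeros(m.shape,np.uint8);cv2.fillConvexPoly(f,hull,1)
    Q=z[f>0];print(s[j],Q.mean(0),Q.min(0),Q.max(0),np.linalg.svd(Q-Q.mean(0))[2][2],cv2.minAreaRect((Q[:,:2]*1000).astype(np.float32)))
E
```

```text
time_s: 2.52
ee_pos: [0.4951, 0.2747, 0.0756]
tcp_rot: [-179.9, -0.3, 176.8]
ft_force: [-0.4, -0.1, 0.8]
opening: 0.0875
grip_force: 0.0
time_s: 3.18
ee_pos: [0.4984, 0.2737, 0.0788]
tcp_rot: [180.0, 0.0, 176.6]
ft_force: [0.4, 0.2, -0.4]
opening: 0.0379
grip_force: 0.0
top
[  8   7  21  18 262] [ 0.5140569  -0.27646652  0.03890323] [ 0.49342102 -0.30177749  0.02229709] [ 0.53507236 -0.01386357  1.09375817] [-0.91216794 -0.39670333  0.10284022] ((514.2557373046875, -157.8178253173828), (41.54564666748047, 287.9263610839844), 0.02463197521865368)
scene
[  6   4  24  11 113] [ 0.51491607 -0.2767208   0.03705465] [ 0.48822991 -0.29936333  0.02251669] [ 0.53592345 -0.25382452  0.04746714] [-0.42335438  0.03182663  0.90540496] ((512.1990966796875, -276.7396545410156), (44.7415657043457, 45.831390380859375), 86.6246109008789)
```

```bash
python3 -m pendant '[[0,0,0,0,0,0,1],[0,0,0,0,0,0,1],[0,0,0,0,0,0,1],[0,0,0,0,0,0,1],[0,0,0,0,0,0,1]]'
```

```text
time_s: 3.6
ee_pos: [0.4983, 0.2738, 0.0786]
tcp_rot: [180.0, -0.0, 176.6]
ft_force: [0.1, 1.0, 0.9]
opening: 0.0276
grip_force: 30.0
```

```bash
python3 -m pendant '[[0,0,0,0,0,-0.02,1],[0,0,0,0,0,-0.04,1],[0,0,0,0,0,-0.06,1],[0,0,0,0,0,-0.08,1],[0,0,0,0,0,-0.08,1],[0,0,0,0,0,-0.08,1],[0,0,0,0,0,-0.04,1],[0,0,0,0,0,0,1],[0,0,0,0,0,0,1],[0,0,0,0,0,0,1]]'
python3 -m pendant '[[0,0,0,0,-0.04,0,1],[0,0,0,0,-0.07,0,1],[0,0,0,0,-0.08,0,1],[0,0,0,0,-0.08,0,1],[0,0,0,0,-0.08,0,1],[0,0,0,0,-0.08,0,1],[0,0,0,0,-0.08,0,1],[0,0,0,0,-0.08,0,1],[0,0,0,0,-0.08,0,1],[0,0,0,0,-0.08,0,1]]'
python3 -m pendant '[[0,0,0,0,-0.08,0,1],[0,0,0,0,-0.08,0,1],[0,0,0,0,-0.08,0,1],[0,0,0,0,-0.07,0,1],[0,0,0,0,-0.036,0,1],[0,0,0,0,0,0,1],[0,0,0,0,0,0,1],[0,0,0,0,0,0,1]]'
python3 -c "
from rig import *;print(get_state()['q'])"
```

```text
time_s: 4.43
ee_pos: [0.4974, 0.2731, 0.2773]
tcp_rot: [-179.9, -0.1, 176.6]
ft_force: [-0.2, -0.1, -2.5]
opening: 0.0277
grip_force: 30.0
time_s: 5.27
ee_pos: [0.4743, -0.1024, 0.2768]
tcp_rot: [-180.0, -0.2, 176.6]
ft_force: [0.9, 0.8, -1.5]
opening: 0.028
grip_force: 30.0
time_s: 5.93
ee_pos: [0.4655, -0.2719, 0.2771]
tcp_rot: [179.9, -0.2, 176.7]
ft_force: [0.6, 0.5, -2.2]
opening: 0.0281
grip_force: 30.0
[ -6.25195187  12.8140949   35.67493417 105.70272167  -8.24246875
  64.24528914 119.03526544]
```

```bash
python3 -m pendant '[[0,-0.1,0,0,0,0,1],[0,-0.166,0,0,0,0,1],[0,-0.2,0,0,0,0,1],[0,-0.2,0,0,0,0,1],[0,-0.166,0,0,0,0,1],[0,0,0,0,0,0,1],[0,0,0,0,0,0,1],[0,0,0,0,0,0,1]]'
python3 - <<'E'
from h import *
s=get_state();p=s['ee_pos'];r=R.from_euler('xyz',s['tcp_rot'],degrees=True);M=r.as_matrix();print(s['q'],p,s['tcp_rot'],M[:,2])
L=np.array([.5145,-.277,.036]);print('tool shift/0.5:',M.T@(L-M[:,2]*.1166-p)/.5)
for n in("scene","top"):
    I,d=camera(n);cv2.imwrite(f"pics/{n}1.png",I[:,:,::-1]);np.save(f"pics/{n}1.npy",d)
E
```

```text
time_s: 6.6
ee_pos: [0.4671, -0.2722, 0.279]
tcp_rot: [-180.0, 24.9, 176.8]
ft_force: [0.3, 0.2, -1.0]
opening: 0.0279
grip_force: 30.0
[ -4.45567657  -0.78583484  35.39079445 121.86205926 -17.86098604
  37.86184546 129.92277438] [ 0.4671475  -0.27219187  0.279015  ] [-179.99705007   24.86794287  176.77118462] [ 0.41985779 -0.02373708 -0.90727944]
tool shift/0.5: [ 0.11811045 -0.00424211  0.24775591]
```

```bash
python3 -m pendant '[[0,0,0,0.0236,-0.001,0.0496,1],[0,0,0,0.0236,-0.001,0.0496,1],[0,0,0,0.0236,-0.001,0.0496,1],[0,0,0,0.0236,-0.001,0.0496,1],[0,0,0,0.0236,0,0.0496,1],[0,0,0,0,0,0,1],[0,0,0,0,0,0,1],[0,0,0,0,0,0,1]]'
python3 - <<'E'
from h import *
s=get_state();p=s['ee_pos'];M=R.from_euler('xyz',s['tcp_rot'],degrees=True).as_matrix();print(s['q'],p,M[:,2])
L=np.array([.5145,-.277,.036]);print('tool shift/0.5:',M.T@(L-M[:,2]*.1166-p)/.5)
o=[]
for n in("scene","top"):
    I,d=camera(n);np.save(f"pics/{n}2.npy",d)
    m=camera_model(n)
    u0,v0=(170,110) if n=="scene" else (370,160)
    o.append(cv2.resize(I[v0:v0+120,u0:u0+100,::-1],(400,480),interpolation=2))
cv2.imwrite("pics/aim.png",np.hstack(o))
E
```

```text
time_s: 7.37
ee_pos: [0.466, -0.2759, 0.1425]
tcp_rot: [-179.9, 25.0, 176.7]
ft_force: [0.8, -0.1, -2.2]
opening: 0.028
grip_force: 30.0
[  5.7450307   13.76685318  28.96860752 129.93997747 -51.65348475
  23.91594122 164.79179632] [ 0.4660145  -0.27591093  0.14251917] [ 0.4219605  -0.02546229 -0.90625659]
tool shift/0.5: [0.00221023 0.00367099 0.0008408 ]
```

View pics/aim.png

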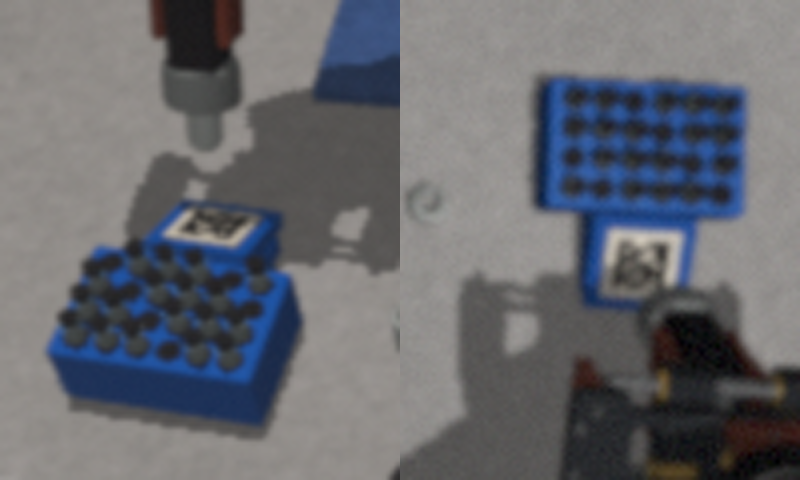

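The wand is tilted with its nose pointing at the label (scene crop: nose at 205,145, label at 210,225), in line across and square to the face. I'll hold it still here.

```bash
python3 -m pendant '[[0,0,0,0,0,0,1],[0,0,0,0,0,0,1],[0,0,0,0,0,0,1],[0,0,0,0,0,0,1],[0,0,0,0,0,0,1],[0,0,0,0,0,0,1],[0,0,0,0,0,0,1]]'
python3 -m pendant '[[0,0,0,0,0,0,1],[0,0,0,0,0,0,1],[0,0,0,0,0,0,1],[0,0,0,0,0,0,1],[0,0,0,0,0,0,1],[0,0,0,0,0,0,1],[0,0,0,0,0,0,1]]'
python3 -m pendant '[[0,0,0,-0.0236,0,-0.0496,1],[0,0,0,-0.0236,0,-0.0496,1],[0,0,0,-0.0236,0,-0.0496,1],[0,0,0,-0.0236,0,-0.0496,1],[0,0,0,-0.0236,0,-0.0496,1],[0,0.15,0,0,0,0,1],[0,0.2,0,0,0,0,1],[0,0.2,0,0,0,0,1],[0,0.2,0,0,0,0,1],[0,0.083,0,0,0,0,1]]'
python3 -m pendant '[[0,0,0,0,0,0,1],[0,0,0,0,0,0,1],[0,0,0,0,0,0,1]]'
python3 - <<'E'
from h import *
s=get_state();p=s['ee_pos'];r=R.from_euler('xyz',s['tcp_rot'],degrees=True);M=r.as_matrix();print(s['q'],p,M[:,2],'to z down rotvec/30deg',(r.inv()*R.from_euler('xyz',[180,0,176.6],degrees=True)).as_rotvec(degrees=True)/30)
print(M.T@(np.array([.467,.009,p[2]])-p)/.5)
E
```

```text
time_s: 8.05
ee_pos: [0.4647, -0.2752, 0.1413]
tcp_rot: [180.0, 25.0, 176.6]
ft_force: [0.4, 0.3, -2.2]
opening: 0.0276
grip_force: 30.0
time_s: 8.63
ee_pos: [0.4647, -0.2752, 0.1413]
tcp_rot: [180.0, 25.0, 176.6]
ft_force: [0.0, 0.5, -1.4]
opening: 0.0279
grip_force: 30.0
time_s: 9.47
ee_pos: [0.4683, -0.2744, 0.279]
tcp_rot: [-179.9, -0.3, 176.8]
ft_force: [1.5, -0.0, -1.5]
opening: 0.0279
grip_force: 30.0
time_s: 9.72
ee_pos: [0.4649, -0.2757, 0.2783]
tcp_rot: [180.0, 0.0, 176.5]
ft_force: [-0.3, -0.1, -1.4]
opening: 0.0278
grip_force: 30.0
[ -8.69943469  13.2052468   39.26497052 105.72196842  -9.26057482
  64.28211876 120.40737651] [ 0.4648807  -0.27568293  0.27832883] [ 1.19061437e-04  4.00444057e-04 -9.99999913e-01] to z down rotvec/30deg [ 0.00077702  0.00018125 -0.00186109]
[3.00899675e-02 5.68585947e-01 2.28503826e-04]
```

```bash
python3 -m pendant '[[0,0,0,0.0038,0.05,0,1],[0,0,0,0.0038,0.075,0,1],[0,0,0,0.0038,0.08,0,1],[0,0,0,0.0038,0.08,0,1],[0,0,0,0.0038,0.08,0,1],[0,0,0,0.0038,0.08,0,1],[0,0,0,0.0038,0.075,0,1],[0,0,0,0.0038,0.048,0,1],[0,0,0,0,0,0,1],[0,0,0,0,0,0,1]]'
python3 -m pendant '[[0,0,0,0,0,0.05,1],[0,0,0,0,0,0.06,1],[0,0,0,0,0,0.06,1],[0,0,0,0,0,0.05,1],[0,0,0,0,0,0,1],[0,0,0,0,0,0,1],[0,0,0,0,0,0,1]]'
python3 - <<'E'
from h import *
s=get_state();p=s['ee_pos'];M=R.from_euler('xyz',s['tcp_rot'],degrees=True).as_matrix();print(p,M.T@(np.array([.4668,.0088,p[2]])-p)/.5)
N=p+M[:,2]*.0666;o=[]
def pr(n,X):
    m=camera_model(n);c=R.from_euler('xyz',m["attitude"],degrees=True).as_matrix().T@(np.array(X)-m["xyz"]);k=m["intrinsics"]@c;return k[:2]/k[2]
print("nose expected",N)
for n in("scene","top"):
    I,d=camera(n);np.save(f"pics/{n}3.npy",d);I=I[:,:,::-1].copy()
    a=pr(n,N);b=pr(n,[.4668,.0088,.06]);g=pr(n,N+[0,0,.028]);print(n,'nose px',a,'28up',g,'mouth px',b)
    u,v=b.astype(int)-[50,80];
    o.append(cv2.resize(I[v:v+120,u:u+100],(400,480),interpolation=2));print('crop org',u,v,'x4')
cv2.imwrite("pics/dock.png",np.hstack(o))
P=cloud("scene",np.load("pics/scene3.npy")).reshape(-1,3);q=(np.hypot(*(P[:,:2]-N[:2]).T)<.035)&(P[:,2]>.08)
Q=P[q]-[*N[:2],0]
for z in np.arange(.08,.2,.008):
    w=Q[(Q[:,2]>=z)&(Q[:,2]<z+.008)]
    if len(w)>3:print(round(z,3),len(w),np.r_[w[:,0].max(),w[:,1].min(),w[:,1].max()].round(4))
E
```

```text
time_s: 10.55
ee_pos: [0.4666, 0.0096, 0.2788]
tcp_rot: [179.9, 0.0, 176.7]
ft_force: [-0.0, -0.6, -2.2]
opening: 0.028
grip_force: 30.0
time_s: 11.13
ee_pos: [0.4682, 0.0079, 0.1701]
tcp_rot: [180.0, 0.1, 176.5]
ft_force: [0.3, -0.1, -0.7]
opening: 0.028
grip_force: 30.0
[0.46820902 0.00789302 0.17011306] [ 2.92376778e-03  1.63809178e-03 -3.76366496e-06]
nose expected [0.46831237 0.0079154  0.10351314]
scene nose px [345.49966392 141.59250292] 28up [345.6589404  132.74212864] mouth px [345.71107823 154.13461519]
crop org 295 74 x4
top nose px [312.24271192 247.36701833] 28up [311.96945122 247.69530251] mouth px [312.27615192 247.53991586]
crop org 262 167 x4
0.104 12 [ 0.0089 -0.0073  0.0081]
0.112 14 [ 0.0113 -0.0072  0.0081]
0.128 27 [ 0.0221 -0.0179  0.0208]
0.136 50 [ 0.0226 -0.0205  0.0209]
0.144 51 [ 0.0224 -0.0205  0.0207]
0.152 90 [ 0.0235 -0.0216  0.0202]
0.16 36 [ 0.0185 -0.013   0.0137]
0.168 54 [ 0.0181 -0.0223  0.0221]
0.176 63 [ 0.0191 -0.0223  0.0231]
0.184 68 [ 0.0187 -0.0223  0.0229]
0.192 63 [ 0.0182 -0.0243  0.022 ]
```

View pics/dock.png

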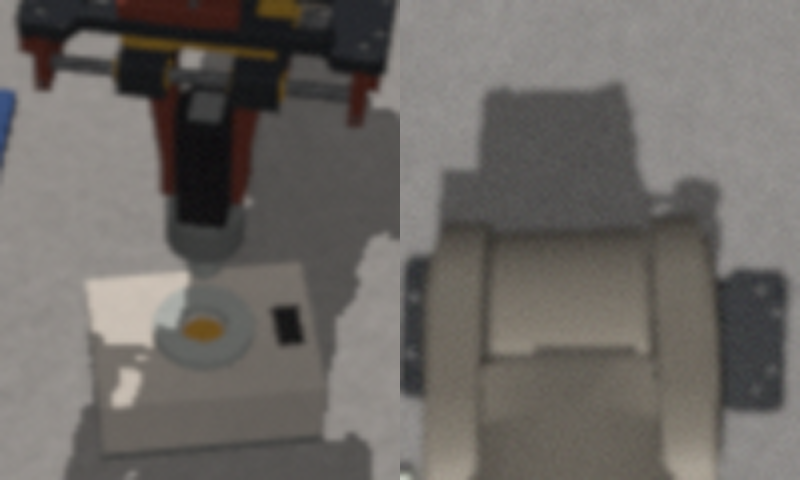

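The wand hangs straight above the collar (scene crop: nose at 203,270, plunger at 203,330) and sits upright in the grip. I'll descend to just above the mouth, then go slowly.

```bash
python3 -m pendant '[[0,0,0,0.0025,0,0.02,1],[0,0,0,0,0,0.024,1],[0,0,0,0,0,0.02,1],[0,0,0,0,0,0.01,1],[0,0,0,0,0,0,1],[0,0,0,0,0,0,1]]'
python3 -m pendant '[[0,0,0,0,0,0.004,1],[0,0,0,0,0,0.004,1],[0,0,0,0,0,0.004,1],[0,0,0,0,0,0.004,1],[0,0,0,0,0,0.004,1],[0,0,0,0,0,0.004,1],[0,0,0,0,0,0.004,1],[0,0,0,0,0,0.004,1],[0,0,0,0,0,0,1],[0,0,0,0,0,0,1]]'
```

```text
time_s: 11.73
ee_pos: [0.4661, 0.0091, 0.1315]
tcp_rot: [-180.0, -0.1, 176.6]
ft_force: [0.7, 0.3, -1.0]
opening: 0.0277
grip_force: 30.0
time_s: 12.57
ee_pos: [0.4662, 0.0091, 0.1158]
tcp_rot: [180.0, -0.0, 176.6]
ft_force: [-1.7, 0.1, 2.9]
opening: 0.0278
grip_force: 30.0
```

```bash
python3 -m pendant '[[0,0,0,0,0,0.004,1],[0,0,0,0,0,0.004,1],[0,0,0,0,0,0.004,1],[0,0,0,0,0,0.004,1],[0,0,0,0,0,0.004,1],[0,0,0,0,0,0.004,1],[0,0,0,0,0,0.002,1],[0,0,0,0,0,0,1],[0,0,0,0,0,0,1]]'
python3 -m pendant '[[0,0,0,0,0,0.002,1],[0,0,0,0,0,0.002,1],[0,0,0,0,0,0,1],[0,0,0,0,0,0,1]]'
```

```text
time_s: 13.32
ee_pos: [0.4662, 0.0092, 0.1028]
tcp_rot: [180.0, -0.0, 176.6]
ft_force: [-2.8, -0.3, 8.9]
opening: 0.0283
grip_force: 30.0
time_s: 13.65
ee_pos: [0.4663, 0.0092, 0.1009]
tcp_rot: [180.0, -0.0, 176.6]
ft_force: [-2.0, 0.5, 9.1]
opening: 0.028
grip_force: 30.0
```

```bash
python3 -m pendant '[[0,0,0,0,0,0.002,1],[0,0,0,0,0,0.002,1],[0,0,0,0,0,0,1],[0,0,0,0,0,0,1]]'
python3 -m pendant '[[0,0,0,0,0,0.001,1],[0,0,0,0,0,0.001,1],[0,0,0,0,0,0,1],[0,0,0,0,0,0,1]]'
```

```text
time_s: 13.98
ee_pos: [0.4662, 0.0092, 0.0989]
tcp_rot: [180.0, -0.0, 176.6]
ft_force: [-2.8, -0.6, 10.5]
opening: 0.0275
grip_force: 30.0
time_s: 14.32
ee_pos: [0.4663, 0.0091, 0.0986]
tcp_rot: [180.0, -0.0, 176.6]
ft_force: [-5.9, -0.1, 18.7]
opening: 0.0278
grip_force: 30.0
```

```bash
python3 -m pendant '[[0,0,0,0,0,0.0005,1],[0,0,0,0,0,0,1],[0,0,0,0,0,0,1],[0,0,0,0,0,0,1],[0,0,0,0,0,0,1],[0,0,0,0,0,0,1],[0,0,0,0,0,0,1],[0,0,0,0,0,0,1]]'
python3 -m pendant '[[0,0,0,0,0,0,1],[0,0,0,0,0,0,1],[0,0,0,0,0,0,1],[0,0,0,0,0,0,1],[0,0,0,0,0,0,1],[0,0,0,0,0,0,1]]'
python3 - <<'E'
from h import *
I,d=camera("scene");cv2.imwrite("pics/fin.png",cv2.resize(I[74:194,295:395,::-1],(400,480),interpolation=2))
E
```

```text
time_s: 14.98
ee_pos: [0.4663, 0.0091, 0.0986]
tcp_rot: [179.9, -0.0, 176.6]
ft_force: [-5.9, -0.0, 21.7]
opening: 0.0276
grip_force: 30.0
time_s: 15.48
ee_pos: [0.4663, 0.0091, 0.0986]
tcp_rot: [179.9, -0.0, 176.6]
ft_force: [-6.9, -0.4, 22.5]
opening: 0.0281
grip_force: 30.0
```

View pics/fin.png

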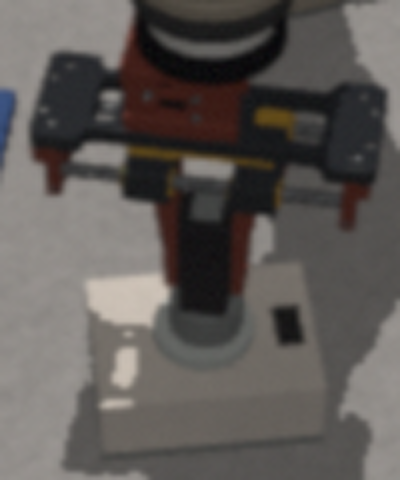

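The housing sits concentric on the collar (crop 203,335) with no gap, and the push is steady at about 22 N.

```bash
python3 -c "
from rig import *;print(job_done())"
```

```text
the job is handed in; nothing more can be done
None
```

I handed the job in at about 15.5 s of the 58 s allowed: the wand was aimed at the label and held still for about 1.2 s, then pressed against the dock's collar with a steady push of about 22 N, still gripped at 30 N; the hand-in returned no verdict.

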